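# Start a timed gel run

## Robot

A 6-joint arm with a two-finger parallel gripper is mounted at the origin on the work surface. World frame = base frame: x ahead of the robot, y to its left, z up, the work surface at z = 0. Lengths are in m, angles in rad, forces in N, time in s.
With the tool pointing down it reaches from about 0.35 to 0.85 m from the base axis. Payload 8.1 kg.
Tool frame: the origin (TCP) lies midway between the tips of the shut fingers; the grasp point (between the pads) lies 19 mm behind it (robot.tcp_to_grasp is the distance from the TCP to the grasp point, in m); x points along the fingers, y is the direction in which the jaws open and shut, and the axes are right-handed (so a half turn about x gives the same grasp; the last joint's range is limited). The gripper opens to 93 mm and grips with 3 to 60 N. Pads are 15 mm wide; open, the fingers measure 128 mm over their backs; the gripper's body (75 mm by 188 mm) begins 65 mm behind the grasp point.
Start: joints at [-1.395, 0.13, 1.488, -0, 1.523, -0.085], TCP at [0.155, -0.58, 0.219] pointing down, gripper open.
Joint ranges: [-2.96, 2.96], [-0.89, 2.26], [0.02, 2.5], [-1.34, 4.48], [0, 2.73], [-2.66, 2.66]. Speed limits (rad/s): [2.39, 2.39, 2.79, 3.14, 3.14, 3.14].

## Interface

Orientations are given as a rotation vector (axis times angle).
In Python, from plant import robot gives the robot as it stands.
- The arm moves only by the tool play_rows, never from a script. Its argument "plan" is a list of rows, each an object with "slide": the shift along the world's x, y, z as a fraction of full scale, a list of three; "roll": the turn about the world's z as a fraction of full scale; "fingers": the gripper command: -1 is shut, 1 is fully open, values between are in proportion. A call has 1 to 20 rows; each row shifts and turns the commanded pose from where the row before left it; what a row does not reach is not made up. Full scale, the value 1, is 30 mm for a shift and 8 degrees for a turn. A row lasts 1/8 s, in which the tool goes at most 62.5 mm and 10.7 degrees, less where a joint would pass 70% of its speed; a pose out of reach is approached as far as the arm can. A call with a number of a shift or a turn outside -1 to 1 is refused whole. A call with a gripper value outside its range is refused whole. The fingers move at their own pace and stop on an object; "squeeze" is the grip in N (left out, the last holds). Time passes only in rows, so rows that do not move let the fingers close. It gives the time, the measured TCP pose, the force and the opening at its end, in the units of the state.
- robot.read_state(): the state, without advancing time (a new reading comes with each control period).
- robot.read_camera(name): name is "scene" or "top"; returns the picture (420x560x3 uint8, red, green, blue); there is no depth.
- robot.get_calibration(name): a dict with "fx", "fy", "cx", "cy" (pixels), "distortion" ([k1, k2, p1, p2, k3] as OpenCV has them; the pictures are not rectified), "R" (3x3) and "t" (3): a world point X has camera coordinates R X + t. Camera axes: x right, y down, z forward; pixel columns grow to the right and rows downward; lengths in m; the calibration is good to about 2 mm. A picture is of the moment at which its call begins. get_calibration takes no time and is no camera call.
- robot.close_job(): hands the job in, once; it reports no verdict.
Trained networks look in the newest picture that a camera, given by its name, has taken for a name from the list of things; names that differ only in an ending like _2 or _b are one class to them, and where a whole thing is asked for, a point or a joint stands for the part that bears it (a point fixed in the world has none). Each returns a list of dicts, best first, with "p" (0 to 1); they miss things now and then, are a little off and sometimes report something else, mostly with a low value. They report only what shows in the picture. A call takes as long as a camera call. They do not tell look-alikes from the thing itself.
- robot.boxes_of(camera, target): "extent" ([centre column, centre row, width, height] in pixels, round what is visible of it).
- robot.regions_of(camera, target): "region" (420x560 bool, what is visible of it) and "extent" ([centre column, centre row, width, height] in pixels, round what is visible of it).
- robot.mark_of(camera, target): "point" ([column, row] in pixels: a listed point, or the origin of a listed thing).
The state is a dict: "t": time; "q": joint angles; "dq": joint speeds; "joint_torque": joint torques, N m; "tool_pos": TCP position; "orientation": TCP orientation; "force": force on the tool from outside, world axes, zero at the start; "wrist_torque": the same for the moment, N m; "opening": finger opening in m.
Only numpy, scipy, OpenCV 4.12 (cv2) and the standard library are available. Lean on these libraries where they do the work, as an engineer would, in place of code of your own. Each camera call takes 0.05 s, during which the arm holds its last target.

## Task

Start a timed gel run with light presses of the fingertips, in this order: push the knob in the middle of the gel tank's lid right down, tap the raised half of the power supply's paddle switch so that it tips over and stays, then press the bench timer's square key and let it come up again. Do not pick up or shift the tank or the timer, leave the round stop key alone and do not disturb the other things on the bench.

Things in the scene. Friction and masses are not known exactly. Their poses are not given: they have to be found in the camera images.
- tank: gel tank, loose, about 1 kg: clear box under a grey moulded lid 138 (x) x 158 (y) mm; origin at the centre of its underside, z up; lid top 120 mm above the origin. In the middle of the lid stands the interlock plunger; near the far corners of the lid stand two thin steel jack posts, 14 mm across and 18 mm tall, 45 mm beyond (+x) and 62 mm either side of the plunger: not to be used.
- plunger_top (a point): centre of the top face of the interlock plunger, a round black knob 30 mm across in the middle of the tank's lid, 35 mm above the lid (155 mm above the bench) when up. It moves with the plunger. z up.
- plunger (a joint): travel of the plunger in m: 0 fully up, 0.016 bottomed, grows as it is pushed straight down; starts between 0 and 0.002. Friction of about 3 N, no spring: it stays where it is left. Past the bottom a rubber buffer under it gives a further 6 mm, taking 4.5 N to begin and 13 N at the end. It counts as down beyond 0.010.
- supply: power supply, fixed to the bench: white flat-topped case 180 (x) x 220 (y) x 80 (z) mm, origin at the centre of its underside, z up. On its top the paddle switch lies on the left half (+y, centre 45 mm from the middle), the round stop key on the right half (30 mm nearer than the middle in x, 60 mm to -y) with a display behind it.
- paddle_raised (a point): point on the upper face of the paddle switch, on the half that is raised at the start, 28 mm to the case's +y side of its pivot (about 105 mm above the bench when off). The paddle is a white see-saw plate 32 (x) x 76 (y) x 8 mm lying along the case's y, its pivot 96 mm above the bench. The point moves with the paddle; when the paddle is on it is about 11 mm lower than when off.
- paddle (a joint): angle of the paddle in rad: 0 off (+y half raised), 0.40 on (+y half down); starts between 0 and 0.04. Friction of about 0.04 N m, no spring: stays where it is left. Its pivot sits on a rubber buffer that gives up to 5 mm straight down when pressed with 6 to 13 N. It counts as on beyond 0.28.
- stopkey (a joint): travel of the stop key, a round key 24 mm across on the supply: 0 up, 0.005 down, sprung. Not to be pressed.
- timer: bench timer, loose, about 0.25 kg: white box 110 (x) x 85 (y) x 35 (z) mm, origin at the centre of its underside, z up; square key on the top at its near (-x) end, display at the far end.
- timerkey_top (a point): centre of the top face of the timer's start key, a grey square key 34 x 34 mm, 50 mm above the bench when up and 28 mm to the -x side of the timer's middle. It moves with the key. z up.
- timerkey (a joint): travel of the start key in m: 0 up, 0.010 bottomed, sprung (about 1 N to begin, 4 N when half down, 8 N at the bottom; it comes back up by itself). It counts as pressed beyond 0.0045.
- beaker: glass beaker 60 mm across, 70 mm tall, beside the timer; origin under its middle. Bystander, not to be disturbed.
- casting: clear open gel casting tray 85 x 70 x 22 mm, beside the timer; origin under its middle. Bystander, not to be disturbed.
- jar: small amber jar 40 mm across, 55 mm tall, beside the tank; origin under its middle. Bystander, not to be disturbed.
- spatula: spatula 160 mm long lying beside the tank; origin under its middle. Bystander, not to be disturbed.
- tipbox: blue tip box 80 x 115 x 55 mm at the back; origin under its middle. Bystander, not to be disturbed.
- buffer: buffer bottle 70 mm across, 150 mm tall, at the back; origin under its middle. Bystander, not to be disturbed.
- flask: conical glass flask 72 mm across, 104 mm tall, in front of the middle station; origin under its middle. Bystander, not to be disturbed.
Mind the look-alikes: they are no part of the job. What is shaped like the timer but red is not meant.

How it is judged:
By the outcome, as a careful person would: the job done as asked, in the order asked, and still so for the second after the job is handed in, with the robot touching nothing.
It also fails if it takes over 48 s, if anything falls off the work surface, if the arm or the gripper's body presses on something with over 40 N, if the wrist force passes 120 N, or if a joint passes its speed limit or range.

## Working session

There is one attempt and no reset: what is moved stays moved. The work goes in short steps, Python scripts to look and compute and a tool call to move; the robot and the scene stay as the last step left them, time stands still between calls to the robot, and variables do not carry over. Pictures are saved under pics/ and viewed, and the job is handed in when it is done.

Besides the shell and the picture viewer there is one more tool, called after ">>>" as name([rows], argument=value, ...), one row to a line, values as JSON. play_rows: Moves the arm, as the interface text tells. Its arguments: {"type":"object","properties":{"plan":{"type":"array","items":{"type":"object","properties":{"slide":{"type":"array","items":{"type":"number","minimum":-1,"maximum":1}},"roll":{"type":"number","minimum":-1,"maximum":1},"fingers":{"type":"number"}}}},"squeeze":{"type":"number"}},"required":["plan"]}

```bash
ls; mkdir -p pics; python3 - <<'E'
from plant import robot
import cv2,numpy as np
s=robot.read_state();print(s['t'],s['tool_pos'],s['orientation'],s['force'],s['opening'])
for n in("scene","top"):
    im=robot.read_camera(n);cv2.imwrite(f"pics/{n}0.png",im[:,:,::-1])
    c=robot.get_calibration(n);print(n,{k:np.round(v,4).tolist() for k,v in c.items()})
    for t in("plunger_top","paddle_raised","timerkey_top","tank","supply","timer"):
        print(t,[(np.round(d['point'],1).tolist(),round(d['p'],2)) for d in robot.mark_of(n,t)])
E
```

```text
pics
0.0 [ 0.15465357 -0.57912731  0.21758531] [ 2.08299678  0.27517629 -2.08313768] [-0.48028039 -0.55618027 -0.79743199] 0.09280623973972385
scene {'fx': 526.3054, 'fy': 526.3054, 'cx': 281.5493, 'cy': 205.53, 'distortion': [-0.0776, 0.0, 0.0, 0.0, 0.0], 'R': [[0.4353, 0.9003, 0.0041], [0.528, -0.2516, -0.8111], [-0.7292, 0.3552, -0.5849]], 't': [-0.233, -0.2051, 1.751]}
plunger_top [([417.7, 171.5], 0.61), ([140.4, 224.7], 0.47)]
paddle_raised [([141.3, 223.5], 0.75), ([413.7, 174.0], 0.72)]
timerkey_top [([238.1, 214.7], 0.65), ([167.9, 201.6], 0.5), ([296.0, 226.1], 0.44)]
tank [([152.0, 274.9], 0.83)]
supply [([386.1, 202.1], 0.83)]
timer [([303.9, 253.8], 0.97), ([245.8, 223.8], 0.65), ([179.4, 219.3], 0.64)]
top {'fx': 422.2718, 'fy': 422.2718, 'cx': 280.1094, 'cy': 208.2051, 'distortion': [-0.1055, 0.0, 0.0, 0.0, 0.0], 'R': [[0.0051, -0.9999, 0.0161], [-0.9966, -0.0064, -0.0821], [0.0822, -0.0156, -0.9965]], 't': [-0.0269, 0.5647, 1.341]}
plunger_top [([385.9, 214.4], 0.66)]
paddle_raised [([142.0, 207.8], 0.73)]
timerkey_top [([267.3, 203.7], 0.69), ([345.2, 281.0], 0.69), ([302.4, 242.6], 0.54)]
tank [([377.2, 222.5], 0.56)]
supply [([345.9, 157.4], 0.66), ([171.4, 214.2], 0.61)]
timer [([289.1, 243.3], 0.96), ([268.0, 199.8], 0.95), ([340.9, 272.5], 0.85)]
```

View pics/scene0.png

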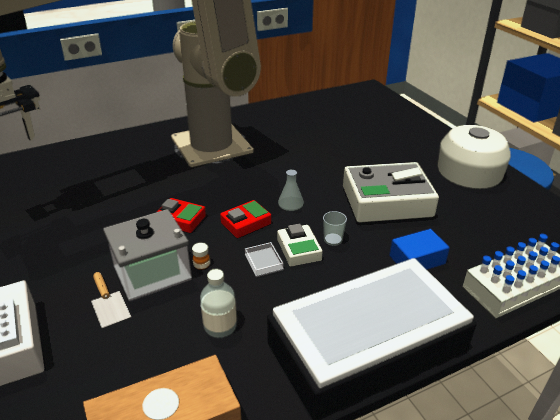

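View pics/top0.png

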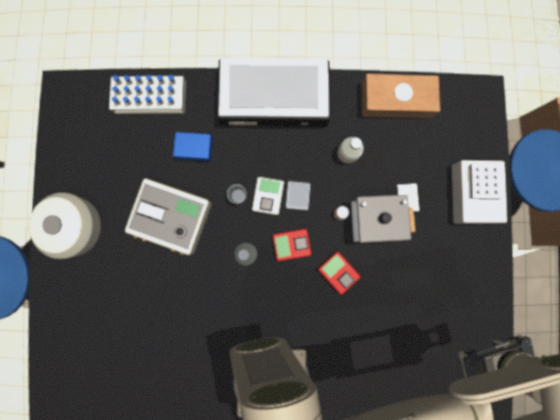

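The top view shows the tank at (382,218) with its knob near (386,217), the white timer at (268,196) with its key near (266,203), and the supply at (167,216) with its paddle near (151,212). The two red boxes at (292,244) and (340,272) are the look-alikes. I'll zoom in and triangulate.

```bash
cat > h.py <<'E'
import numpy as np,cv2
from plant import robot
def K(c):
    return np.array([[c['fx'],0,c['cx']],[0,c['fy'],c['cy']],[0,0,1]]),np.array(c['distortion'],float)
def ray(n,p):
    c=robot.get_calibration(n);k,d=K(c);u=cv2.undistortPoints(np.array([[p]],float),k,d)[0,0]
    R=np.array(c['R']);t=np.array(c['t']);return -R.T@t,R.T@np.r_[u,1]
def atz(n,p,z):
    o,d=ray(n,p);return o+d*(z-o[2])/d[2]
def proj(n,X):
    c=robot.get_calibration(n);k,d=K(c);R=np.array(c['R'],float)
    return cv2.projectPoints(np.array(X,float).reshape(-1,1,3),cv2.Rodrigues(R)[0],np.array(c['t'],float),k,d)[0][:,0]
def tri(p1,p2):
    o1,d1=ray("scene",p1);o2,d2=ray("top",p2)
    s=np.linalg.lstsq(np.c_[d1,-d2],o2-o1,rcond=None)[0]
    a=o1+d1*s[0];b=o2+d2*s[1];return (a+b)/2,np.linalg.norm(a-b)
E
python3 - <<'E'
from h import *
for nm,n,p,z in [("pl","scene",(140.4,224.7),.155),("pl","top",(385.9,214.4),.155),("pad","scene",(413.7,174),.105),("pad","top",(142,207.8),.105),("key","scene",(296,226.1),.05),("key","top",(267.3,203.7),.05)]:
    print(nm,n,atz(n,p,z).round(4))
for a,b in [((140.4,224.7),(385.9,214.4)),((413.7,174),(142,207.8)),((296,226.1),(267.3,203.7))]: print(tri(a,b))
T=cv2.imread("pics/top0.png");S=cv2.imread("pics/scene0.png")
def crop(I,cx,cy,w,h,f): return cv2.resize(I[cy-h:cy+h,cx-w:cx+w],None,fx=f,fy=f,interpolation=cv2.INTER_CUBIC)
cv2.imwrite("pics/c1.png",np.vstack([np.hstack([crop(T,385,218,40,35,5),crop(T,166,216,40,35,5)]),np.hstack([crop(S,145,245,40,25,5),crop(S,400,182,40,25,5)])]))
cv2.imwrite("pics/c2.png",np.hstack([crop(T,268,200,40,40,5),crop(S,298,235,40,40,5)]))
E
```

```text
pl scene [ 0.5409 -0.3459  0.155 ]
pl top [ 0.5377 -0.3335  0.155 ]
pad scene [0.5691 0.3781 0.105 ]
pad top [0.5567 0.3998 0.105 ]
key scene [0.5726 0.0217 0.05  ]
key top [0.5767 0.0174 0.05  ]
(array([ 0.53664082, -0.34025995,  0.14947501]), np.float64(0.01065290315167566))
(array([0.55468731, 0.39862383, 0.09246703]), np.float64(0.011360207707606085))
(array([0.5768153 , 0.01829564, 0.05406131]), np.float64(0.002088089877796883))
```

View pics/c1.png

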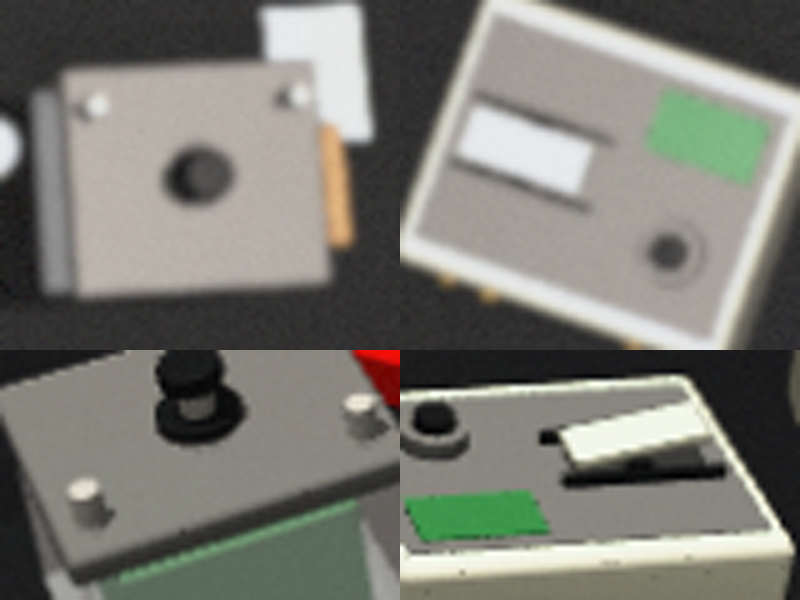

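View pics/c2.png

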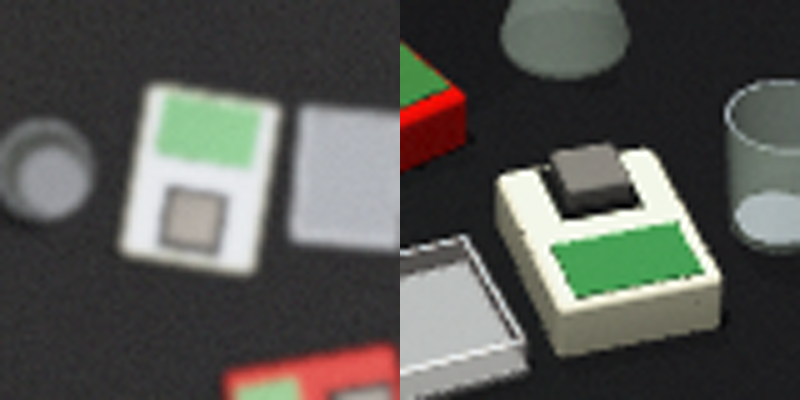

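```bash
python3 - <<'E'
from h import *
T=cv2.imread("pics/top0.png");S=cv2.imread("pics/scene0.png")
def crop(I,cx,cy,w,h,f): return cv2.resize(I[cy-h:cy+h,cx-w:cx+w],None,fx=f,fy=f,interpolation=cv2.INTER_CUBIC)
for nm,n,p,z in [("pl","top",(386,218.6),.155),("pad","scene",(417.4,170.8),.105),("pad","top",(142.4,207.9),.105)]:
    print(nm,n,atz(n,p,z).round(4))
print(tri((417.4,170.8),(142.4,207.9)))
# lid corners in top crop
for p in [(345+62/5,183+72/5),(345+312/5,183+62/5),(345+330/5,183+280/5),(345+80/5,183+296/5)]: print("lid",atz("top",p,.12).round(4))
for p in [(126+90/5,181-5/5)]: pass
pc=[(126+75/5,181+103/5),(126+192/5,181+143/5),(126+178/5,181+195/5),(126+60/5,181+155/5)]
for p,z in zip(pc,(.107,.093,.093,.107)): print("paddle",atz("top",p,z).round(4))
cv2.imwrite("pics/c3.png",np.hstack([crop(S,145,230,25,25,12)]))
E
```

```text
pl top [ 0.5253 -0.3336  0.155 ]
pad scene [0.5603 0.3974 0.105 ]
pad top [0.5564 0.3986 0.105 ]
(array([0.55687295, 0.39991838, 0.10227915]), np.float64(0.0011014855616366095))
lid [ 0.5912 -0.2561  0.12  ]
lid [ 0.5986 -0.4108  0.12  ]
lid [ 0.4658 -0.4195  0.12  ]
lid [ 0.456  -0.2658  0.12  ]
paddle [0.5755 0.4029 0.107 ]
paddle [0.5525 0.3334 0.093 ]
paddle [0.5204 0.3412 0.093 ]
paddle [0.5436 0.4112 0.107 ]
```

View pics/c3.png

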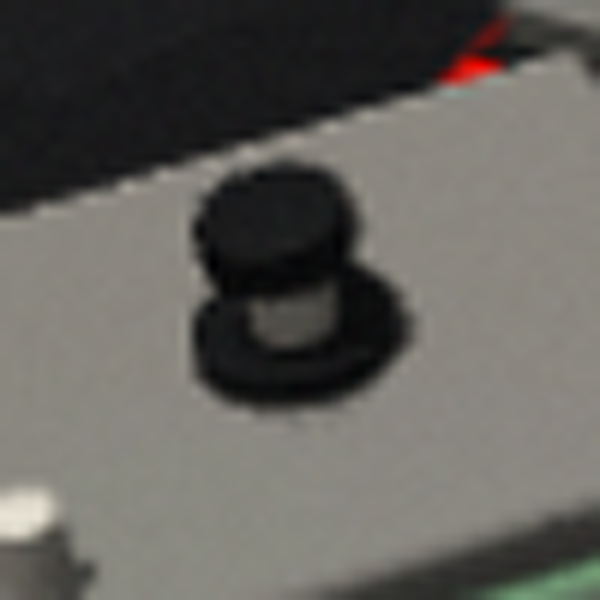

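```bash
python3 - <<'E'
from h import *
print(atz("scene",(142.9,222.5),.155),tri((142.9,222.5),(386,218.6)))
lid=np.array([[.5912,-.2561],[.5986,-.4108],[.4658,-.4195],[.456,-.2658]]);print(lid.mean(0))
# timer key
for p in [(228+165/5,160+190/5),(228+222/5,160+193/5),(228+217/5,160+245/5),(228+163/5,160+240/5)]: print(atz("top",p,.05).round(4))
s=robot.read_state();R=cv2.Rodrigues(np.array(s['orientation']))[0];print(R.round(3))
E
```

```text
[ 0.53543918 -0.33904525  0.155     ] (array([ 0.52548466, -0.33674169,  0.14716801]), np.float64(0.0020664636646364172))
[ 0.5279  -0.33805]
[0.5948 0.0375 0.05  ]
[0.5931 0.0014 0.05  ]
[0.56   0.0043 0.05  ]
[0.5629 0.0385 0.05  ]
[[-0.     0.258 -0.966]
 [-0.    -0.966 -0.258]
 [-1.     0.     0.   ]]
```

>>> play_rows([
  {"slide": [0.956, 0.62, 0], "roll": 0.548, "fingers": -1},
  {"slide": [0.956, 0.62, 0], "roll": 0.548, "fingers": -1},
  {"slide": [0.956, 0.62, 0], "roll": 0.548, "fingers": -1},
  {"slide": [0.956, 0.62, 0], "roll": 0.548, "fingers": -1},
  {"slide": [0.956, 0.62, 0], "roll": 0.548, "fingers": -1},
  {"slide": [0.956, 0.62, 0], "roll": 0.548, "fingers": -1},
  {"slide": [0.956, 0.62, 0], "roll": 0.548, "fingers": -1},
  {"slide": [0.956, 0.62, 0], "roll": 0.548, "fingers": -1},
  {"slide": [0.956, 0.62, 0], "roll": 0.548, "fingers": -1},
  {"slide": [0.956, 0.62, 0], "roll": 0.548, "fingers": -1},
  {"slide": [0.956, 0.62, 0], "roll": 0.548, "fingers": -1},
  {"slide": [0.956, 0.62, 0], "roll": 0.548, "fingers": -1},
  {"slide": [0.956, 0.62, 0], "roll": 0.548, "fingers": -1},
  {"slide": [0, 0, -0.8], "roll": 0, "fingers": -1},
  {"slide": [0, 0, -0.5], "roll": 0, "fingers": -1},
  {"slide": [0, 0, 0], "roll": 0, "fingers": -1},
])

```text
t: 2.7
tool_pos: [0.5263, -0.3374, 0.1777]
orientation: [1.438, 1.046, -1.44]
force: [1.0, 0.1, 0.5]
opening: 0.0001
```

```bash
python3 - <<'E'
from h import *
s=robot.read_state();R=cv2.Rodrigues(np.array(s['orientation']))[0];print(s['t'],s['tool_pos'],R.round(3).tolist(),s['force'],s['opening'],s['q'])
T=robot.read_camera("top")[:,:,::-1];S=robot.read_camera("scene")[:,:,::-1]
print(proj("top",s['tool_pos']),proj("scene",s['tool_pos']))
def crop(I,cx,cy,w,h,f): return cv2.resize(I[cy-h:cy+h,cx-w:cx+w],None,fx=f,fy=f,interpolation=cv2.INTER_CUBIC)
cv2.imwrite("pics/d1.png",np.hstack([crop(T,385,218,45,50,4),crop(S,145,225,50,50,4)]))
E
```

```text
2.7 [ 0.52634565 -0.33744691  0.17770036] [[-0.003, 0.951, -0.311], [0.002, -0.311, -0.951], [-1.0, -0.003, -0.001]] [0.96888738 0.06879635 0.46090776] 0.00014172434006404374 [-6.52024897e-01  2.22291857e-01  1.46031624e+00 -9.83457209e-05
  1.46246509e+00 -3.36151933e-01]
[[389.37145873 217.79578874]] [[141.06262139 211.77981716]]
```

View pics/d1.png

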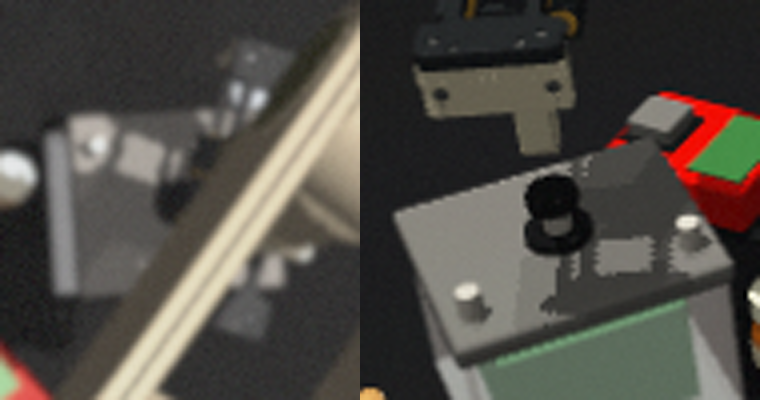

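>>> play_rows([
  {"slide": [0.1, 0, -0.4], "roll": 0, "fingers": -1},
  {"slide": [0, 0, -0.15], "roll": 0, "fingers": -1},
  {"slide": [0, 0, -0.1], "roll": 0, "fingers": -1},
  {"slide": [0, 0, -0.1], "roll": 0, "fingers": -1},
  {"slide": [0, 0, -0.1], "roll": 0, "fingers": -1},
  {"slide": [0, 0, -0.1], "roll": 0, "fingers": -1},
  {"slide": [0, 0, 0], "roll": 0, "fingers": -1},
])

```text
t: 3.68
tool_pos: [0.5306, -0.3379, 0.1511]
orientation: [1.438, 1.043, -1.438]
force: [0.2, -0.1, 0.5]
opening: 0.0004
```

>>> play_rows([
  {"slide": [0, 0, -0.1], "roll": 0, "fingers": -1},
  {"slide": [0, 0, -0.1], "roll": 0, "fingers": -1},
])

```text
t: 3.92
tool_pos: [0.5307, -0.338, 0.1453]
orientation: [1.438, 1.043, -1.437]
force: [-1.1, 0.7, 2.3]
opening: 0.0006
```

>>> play_rows([
  {"slide": [0, 0, -0.1], "roll": 0, "fingers": -1},
])

```text
t: 4.05
tool_pos: [0.5307, -0.338, 0.1421]
orientation: [1.438, 1.043, -1.437]
force: [-0.8, 0.5, 3.1]
opening: 0.0003
```

Contact: about 3 N of friction. I'll carry on to the bottom.

>>> play_rows([
  {"slide": [0, 0, -0.07], "roll": 0, "fingers": -1},
  {"slide": [0, 0, -0.03], "roll": 0, "fingers": -1},
])

```text
t: 4.3
tool_pos: [0.5307, -0.338, 0.1391]
orientation: [1.438, 1.043, -1.437]
force: [-0.3, 0.5, 5.1]
opening: 0.0005
```

>>> play_rows([
  {"slide": [0, 0, -0.04], "roll": 0, "fingers": -1},
])

```text
t: 4.42
tool_pos: [0.5307, -0.338, 0.1383]
orientation: [1.438, 1.043, -1.437]
force: [-0.8, 1.2, 6.6]
opening: 0.0005
```

>>> play_rows([
  {"slide": [0, 0, 0.3], "fingers": -1, "roll": 0},
  {"slide": [0, 0, 0.8], "fingers": -1, "roll": 0},
  {"slide": [0, 0, 0.9], "fingers": -1, "roll": 0},
  {"slide": [0, 0.5, 0.7], "fingers": -1, "roll": 0},
  {"slide": [0, 1, 0], "fingers": -1, "roll": 0},
  {"slide": [0, 1, 0], "fingers": -1, "roll": 0},
  {"slide": [0, 1, 0], "fingers": -1, "roll": 0},
  {"slide": [0, 1, 0], "fingers": -1, "roll": 0},
  {"slide": [0, 1, 0], "fingers": -1, "roll": 0},
  {"slide": [0, 1, 0], "fingers": -1, "roll": 0},
  {"slide": [0, 1, 0], "fingers": -1, "roll": 0},
  {"slide": [0, 1, 0], "fingers": -1, "roll": 0},
])

```text
t: 5.92
tool_pos: [0.53, -0.081, 0.219]
orientation: [1.437, 1.044, -1.437]
force: [0.1, 0.7, -0.2]
opening: 0.0004
```

```bash
python3 - <<'E'
from h import *
s=robot.read_state();print(s['t'],s['tool_pos'],s['force'])
S=robot.read_camera("scene")[:,:,::-1];T=robot.read_camera("top")[:,:,::-1]
def crop(I,cx,cy,w,h,f): return cv2.resize(I[cy-h:cy+h,cx-w:cx+w],None,fx=f,fy=f,interpolation=cv2.INTER_CUBIC)
S0=cv2.imread("pics/scene0.png")
cv2.imwrite("pics/e1.png",np.hstack([crop(S,145,235,45,45,4),crop(S0,145,235,45,45,4)]))
cv2.imwrite("pics/e2.png",S)
E
```

```text
5.925 [ 0.5300361  -0.08099884  0.21904307] [ 0.13793582  0.65205586 -0.23080044]
```

View pics/e1.png

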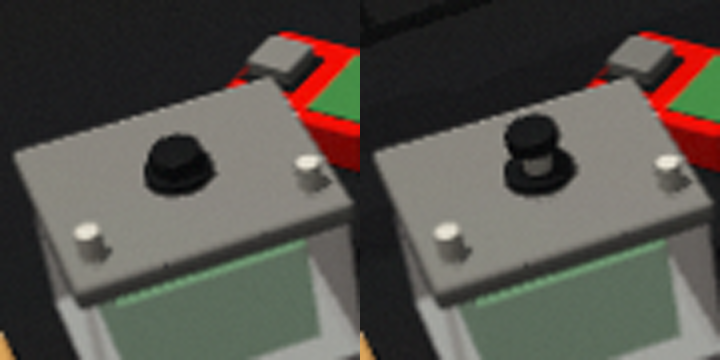

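The knob is right down (crop (178,160)), and the tank outline hasn't moved. Next is the paddle.

>>> play_rows([
  {"slide": [0.056, 1, 0], "fingers": -1, "roll": 0},
  {"slide": [0.056, 1, 0], "fingers": -1, "roll": 0},
  {"slide": [0.056, 1, 0], "fingers": -1, "roll": 0},
  {"slide": [0.056, 1, 0], "fingers": -1, "roll": 0},
  {"slide": [0.056, 1, 0], "fingers": -1, "roll": 0},
  {"slide": [0.056, 1, 0], "fingers": -1, "roll": 0},
  {"slide": [0.056, 1, 0], "fingers": -1, "roll": 0},
  {"slide": [0.056, 1, 0], "fingers": -1, "roll": 0},
  {"slide": [0.056, 1, 0], "fingers": -1, "roll": 0},
  {"slide": [0.056, 1, 0], "fingers": -1, "roll": 0},
  {"slide": [0.056, 1, 0], "fingers": -1, "roll": 0},
  {"slide": [0.056, 1, 0], "fingers": -1, "roll": 0},
  {"slide": [0.056, 1, 0], "fingers": -1, "roll": 0},
  {"slide": [0.056, 1, 0], "fingers": -1, "roll": 0},
  {"slide": [0.056, 1, 0], "fingers": -1, "roll": 0},
  {"slide": [0.056, 1, 0], "fingers": -1, "roll": 0},
  {"slide": [0, 0, -1], "fingers": -1, "roll": 0},
  {"slide": [0, 0, -1], "fingers": -1, "roll": 0},
  {"slide": [0, 0, -0.8], "fingers": -1, "roll": 0},
  {"slide": [0, 0, 0], "fingers": -1, "roll": 0},
])

```text
t: 8.52
tool_pos: [0.5557, 0.3958, 0.132]
orientation: [1.433, 1.044, -1.443]
force: [0.3, -0.2, -0.4]
opening: 0.0005
```

```bash
python3 - <<'E'
from h import *
s=robot.read_state();print(s['t'],s['tool_pos'],s['force'])
p=s['tool_pos'];print(proj("scene",p),proj("scene",[.557,.399,.105]))
S=robot.read_camera("scene")[:,:,::-1]
def crop(I,cx,cy,w,h,f): return cv2.resize(I[cy-h:cy+h,cx-w:cx+w],None,fx=f,fy=f,interpolation=cv2.INTER_CUBIC)
cv2.imwrite("pics/f1.png",crop(S,400,175,50,45,7))
E
```

```text
8.525 [0.55571023 0.39580767 0.1319539 ] [ 0.31906626 -0.19618564 -0.39614918]
[[417.37850315 161.62224353]] [[417.1077033  170.08814305]]
```

View pics/f1.png

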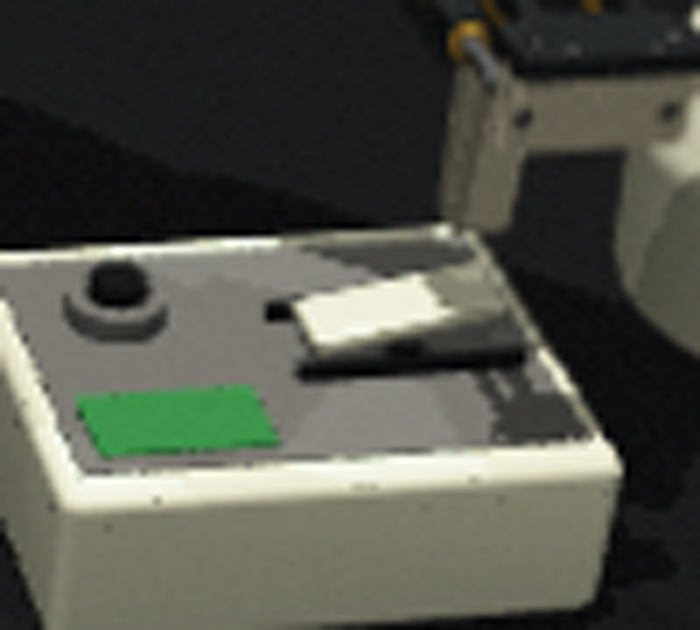

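>>> play_rows([
  {"slide": [0.04, 0.08, -0.4], "fingers": -1, "roll": 0},
  {"slide": [0, 0, -0.25], "fingers": -1, "roll": 0},
  {"slide": [0, 0, -0.1], "fingers": -1, "roll": 0},
  {"slide": [0, 0, -0.1], "fingers": -1, "roll": 0},
  {"slide": [0, 0, -0.1], "fingers": -1, "roll": 0},
  {"slide": [0, 0, -0.1], "fingers": -1, "roll": 0},
])

```text
t: 9.32
tool_pos: [0.559, 0.3999, 0.1039]
orientation: [1.439, 1.043, -1.436]
force: [1.0, 1.0, 1.1]
opening: 0.0007
```

>>> play_rows([
  {"slide": [0, 0, -0.05], "fingers": -1, "roll": 0},
])

```text
t: 9.45
tool_pos: [0.5588, 0.3997, 0.1021]
orientation: [1.438, 1.043, -1.437]
force: [0.4, 0.8, 1.0]
opening: 0.0004
```

>>> play_rows([
  {"slide": [0, 0, -0.06], "fingers": -1, "roll": 0},
  {"slide": [0, 0, -0.06], "fingers": -1, "roll": 0},
  {"slide": [0, 0, 0], "fingers": -1, "roll": 0},
])

```text
t: 9.82
tool_pos: [0.5588, 0.3996, 0.0984]
orientation: [1.438, 1.043, -1.437]
force: [1.4, 2.2, 1.2]
opening: 0.0006
```

>>> play_rows([
  {"slide": [0, 0, -0.06], "fingers": -1, "roll": 0},
])

```text
t: 9.95
tool_pos: [0.5588, 0.3997, 0.0969]
orientation: [1.438, 1.043, -1.437]
force: [-0.0, 1.5, 3.2]
opening: 0.0001
```

>>> play_rows([
  {"slide": [0, 0, -0.05], "fingers": -1, "roll": 0},
])

```text
t: 10.07
tool_pos: [0.5589, 0.3997, 0.0955]
orientation: [1.438, 1.043, -1.437]
force: [-1.1, 0.9, 7.0]
opening: 0.0004
```

>>> play_rows([
  {"slide": [0, 0, 0.3], "fingers": -1, "roll": 0},
  {"slide": [0, 0, 0.8], "fingers": -1, "roll": 0},
  {"slide": [0, 0, 1], "fingers": -1, "roll": 0},
  {"slide": [0.044, -0.974, 0.6], "fingers": -1, "roll": 0},
  {"slide": [0.044, -0.974, 0], "fingers": -1, "roll": 0},
  {"slide": [0.044, -0.974, 0], "fingers": -1, "roll": 0},
  {"slide": [0.044, -0.974, 0], "fingers": -1, "roll": 0},
  {"slide": [0.044, -0.974, 0], "fingers": -1, "roll": 0},
  {"slide": [0.044, -0.974, 0], "fingers": -1, "roll": 0},
  {"slide": [0.044, -0.974, 0], "fingers": -1, "roll": 0},
  {"slide": [0.044, -0.974, 0], "fingers": -1, "roll": 0},
  {"slide": [0.044, -0.974, 0], "fingers": -1, "roll": 0},
  {"slide": [0.044, -0.974, 0], "fingers": -1, "roll": 0},
  {"slide": [0.044, -0.974, 0], "fingers": -1, "roll": 0},
  {"slide": [0.044, -0.974, 0], "fingers": -1, "roll": 0},
  {"slide": [0.044, -0.974, 0], "fingers": -1, "roll": 0},
  {"slide": [0, 0, 0], "fingers": -1, "roll": 0},
])

```text
t: 12.2
tool_pos: [0.5754, 0.0176, 0.1759]
orientation: [1.438, 1.042, -1.441]
force: [-0.2, -0.6, 0.6]
opening: 0.0008
```

```bash
python3 - <<'E'
from h import *
s=robot.read_state();print(s['t'],s['tool_pos'],s['force'])
p=s['tool_pos'];print(proj("scene",p),proj("scene",[.576,.02,.05]))
S=robot.read_camera("scene")[:,:,::-1]
def crop(I,cx,cy,w,h,f): return cv2.resize(I[cy-h:cy+h,cx-w:cx+w],None,fx=f,fy=f,interpolation=cv2.INTER_CUBIC)
cv2.imwrite("pics/g1.png",np.hstack([crop(S,400,180,45,50,4),crop(S,298,220,50,50,4)]))
E
```

```text
12.2 [0.57538723 0.01761787 0.17591677] [-0.15222059 -0.56726918  0.61469308]
[[296.0662238  184.92619903]] [[296.00842281 227.03974633]]
```

View pics/g1.png

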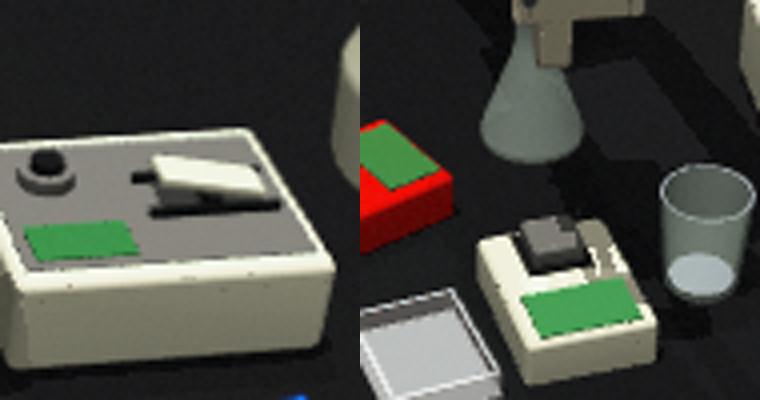

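The paddle has tipped on: its right half is down in the crop, around (255,180). The tip is lined up over the square key at crop (553,233). Going down.

>>> play_rows([
  {"slide": [0, 0.04, -1], "fingers": -1, "roll": 0},
  {"slide": [0, 0, -1], "fingers": -1, "roll": 0},
  {"slide": [0, 0, -1], "fingers": -1, "roll": 0},
  {"slide": [0, 0, -0.6], "fingers": -1, "roll": 0},
  {"slide": [0, 0, -0.2], "fingers": -1, "roll": 0},
  {"slide": [0, 0, 0], "fingers": -1, "roll": 0},
])

```text
t: 13.0
tool_pos: [0.5761, 0.0211, 0.0625]
orientation: [1.438, 1.043, -1.437]
force: [-0.1, 0.0, -0.5]
opening: 0.0005
```

>>> play_rows([
  {"slide": [0, 0, -0.1], "fingers": -1, "roll": 0},
  {"slide": [0, 0, -0.1], "fingers": -1, "roll": 0},
  {"slide": [0, 0, 0], "fingers": -1, "roll": 0},
])

```text
t: 13.38
tool_pos: [0.5758, 0.0208, 0.0561]
orientation: [1.438, 1.043, -1.438]
force: [0.2, -0.0, -0.8]
opening: 0.0004
```

>>> play_rows([
  {"slide": [0, 0, -0.1], "fingers": -1, "roll": 0},
  {"slide": [0, 0, -0.1], "fingers": -1, "roll": 0},
  {"slide": [0, 0, -0.1], "fingers": -1, "roll": 0},
])

```text
t: 13.75
tool_pos: [0.5759, 0.0208, 0.047]
orientation: [1.438, 1.043, -1.437]
force: [-1.1, 0.1, 3.2]
opening: 0.0007
```

>>> play_rows([
  {"slide": [0, 0, -0.07], "fingers": -1, "roll": 0},
])

```text
t: 13.88
tool_pos: [0.5759, 0.0208, 0.0451]
orientation: [1.438, 1.043, -1.437]
force: [-0.9, -0.0, 4.9]
opening: 0.0003
```

>>> play_rows([
  {"slide": [0, 0, -0.05], "fingers": -1, "roll": 0},
])

```text
t: 14.0
tool_pos: [0.5759, 0.0208, 0.0437]
orientation: [1.438, 1.043, -1.437]
force: [-2.3, -0.6, 6.0]
opening: 0.0003
```

About 6 N at 6–7 mm of travel, which is past the 4.5 mm threshold. I'll hold briefly, then release straight up.

>>> play_rows([
  {"slide": [0, 0, 0], "fingers": -1, "roll": 0},
  {"slide": [0, 0, 0.15], "fingers": -1, "roll": 0},
  {"slide": [0, 0, 0.3], "fingers": -1, "roll": 0},
  {"slide": [0, 0, 0.8], "fingers": -1, "roll": 0},
  {"slide": [0, 0, 1], "fingers": -1, "roll": 0},
  {"slide": [0, 0, 1], "fingers": -1, "roll": 0},
  {"slide": [0, 0, 1], "fingers": -1, "roll": 0},
  {"slide": [0, 0, 1], "fingers": -1, "roll": 0},
  {"slide": [0, 0, 0], "fingers": -1, "roll": 0},
  {"slide": [0, 0, 0], "fingers": -1, "roll": 0},
])

```text
t: 15.25
tool_pos: [0.5754, 0.0209, 0.2]
orientation: [1.437, 1.044, -1.438]
force: [0.7, 0.2, -1.0]
opening: 0.0004
```

```bash
python3 - <<'E'
from h import *
s=robot.read_state();print(s['t'],s['tool_pos'],s['force'])
S=robot.read_camera("scene")[:,:,::-1];S0=cv2.imread("pics/scene0.png")
def crop(I): return cv2.resize(I[150:310,85:445],None,fx=2,fy=1.8,interpolation=cv2.INTER_CUBIC)
cv2.imwrite("pics/k1.png",np.vstack([crop(S),crop(S0)]))
E
```

```text
15.25 [0.57535095 0.02086751 0.20004945] [ 0.67408833  0.23608512 -1.02843732]
```

View pics/k1.png

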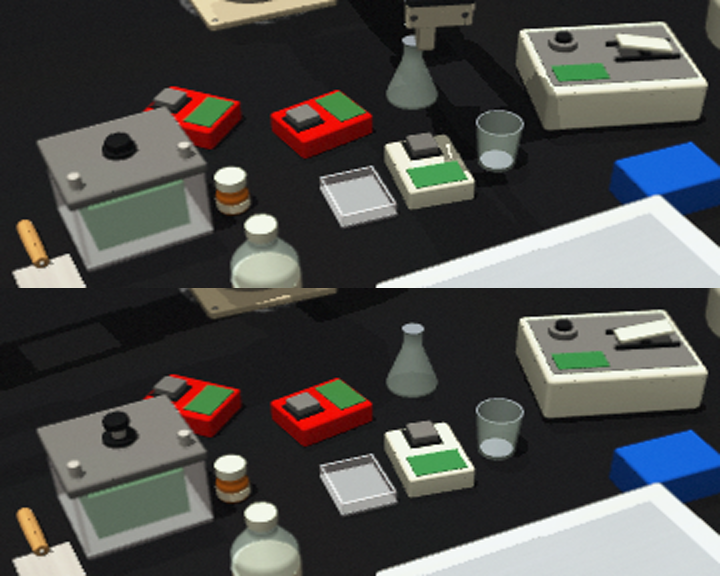

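In the top half (now) against the bottom half (start), the knob is down at (119,146), the paddle is tipped at (645,45), the timer key is up again at (424,146), and nothing else has moved.

```bash
python3 -c "
from plant import robot
print(robot.close_job())"
```

```text
the job is handed in; nothing more can be done
None
```

The gel run was started in the order asked, and I handed the job in at about 15.3 s of the 48 s allowed. No verdict is reported.

| Step | Peak force read | What the last check showed |
|---|---|---|
| Knob on the tank lid | 6.6 N, fingertips at 0.138 m | Reached its rubber buffer; the picture shows it right down |
| Raised half of the paddle | 7.0 N, fingertips at 0.0955 m | Tipped over and stayed on |
| White timer's square key | 6.0 N, about 6–7 mm down | Came back up after release |

- **Other things on the bench:** comparing the scene camera's first and last pictures, the tank, timer and bystanders look unmoved. I never went near the round stop key, and the two red look-alikes were left alone. The gripper ended clear at z = 0.20 m.
- **Disagreements:** the networks and the two cameras differed by up to about 12 mm for the knob and about 20 mm for the paddle, so I refined both by hand before moving. The knob's position along x stayed uncertain by up to 10 mm, within its 15 mm radius.
- **Not measured directly:** the joint travels can't be read, so I judged them from force, fingertip height and the pictures. The force reading was noisy by about 1 N.

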